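Sweep up spilled cleaning tablets and open the safety cap

TASK

Three cleaning tablets have spilled on the worktop: take the hand sweeper by its grip and sweep them all into the steel catch pan without touching them with the gripper, then leave the sweeper standing on the worktop. Next open the tablet bottle: grip its safety cap, press it down, keep it pressed while you turn it counter-clockwise, and lift it off. Finish while still holding the cap in the gripper, level and still, straight above the open bottle and a few centimetres clear of it; leave the other things where they are.

Things in the scene. Friction and masses are not known exactly. Their poses are not given: they have to be found in the camera images.
- tablet_bottle: White round bottle, 90 mm across, 134 mm high with its neck, clamped in a steel bracket (round foot 120 mm across) screwed to the worktop; it cannot move or turn. Origin on the worktop under the bottle's axis, z up. The shoulder slopes up to 91 mm at the neck (25 mm below the closed cap's rim); the neck, 46 mm across its teeth, carries the cap.
- cap: Black fluted push-and-turn cap, 58 mm across, 31 mm high, 50 g, gripped anywhere round its side. Origin at the centre of its lower rim, z up; closed, the rim is 116 mm and the top 147 mm above the worktop; 2 mm of play sideways. To open: press down 4 to 8 mm, keep it down, turn it 54 degrees (48 to 60 will do) counter-clockwise seen from above, lift straight up. One grasp is enough.
- seal (a joint): Spring seal in the bottle's mouth that pushes the cap up, so that its three lugs sit in locking notches 3.5 mm deep: 0 with the cap closed, falls as the cap is pressed (m; -0.008 when the cap bottoms), +0.003 when the cap is off. 6 N to start the press, 12 N at the bottom.
- catch_pan: Shallow steel pan screwed to the worktop, like a dustpan, open in front. Origin on the worktop at the middle of its front lip; y points straight into the pan (within 0.25 rad of world +y), x along the lip, z up. 170 mm wide and 125 deep inside, floor a thin sheet flush with the worktop (no step at the lip), side walls 28 mm and back wall 37 mm high.
- sweeper: Grey hand sweeper standing on its rubber foot: block 140 mm long (its x), 28 mm thick (its y), 35 mm high; on top an upright grip ridge 96 mm long, 20 mm thick, from 35 to 77 mm high. 220 g. Origin at the centre of its underside, z up. Grip the ridge across its thickness from above; sweep along its y, on or up to 5 mm above the worktop.
- tablet1: Grey cleaning tablet, a rounded block 26x22x15 mm, 20 g, lying flat. Origin at the centre of its underside. The three lie in front of the pan's mouth, 30 to 140 mm before its lip and up to 48 mm to either side of its middle line.
- tablet2: Grey cleaning tablet, a rounded block 26x22x15 mm, 20 g, lying flat. Origin at the centre of its underside. The three lie in front of the pan's mouth, 30 to 140 mm before its lip and up to 48 mm to either side of its middle line.
- tablet3: Grey cleaning tablet, a rounded block 26x22x15 mm, 20 g, lying flat. Origin at the centre of its underside. The three lie in front of the pan's mouth, 30 to 140 mm before its lip and up to 48 mm to either side of its middle line.
- sauce_a: Bystander to leave alone: squeeze bottle, 62 mm across, 225 high, standing at the back. Origin at the centre of its underside.
- sauce_b: Bystander to leave alone: squeeze bottle, 62 mm across, 225 high, standing at the back. Origin at the centre of its underside.
- deli_cup: Bystander to leave alone: lidded plastic cup, 72 mm across, 70 high. Origin at the centre of its underside.
- shaker: Bystander to leave alone: salt shaker, 44 mm across, 90 high. Origin at the centre of its underside.
- ramekin: Bystander to leave alone: small glazed cup, 67 mm across, 42 high. Origin at the centre of its underside.
- timer: Bystander to leave alone: kitchen timer with a dial, 79x74x65 mm. Origin at the centre of its underside.
- tape_roll: Bystander to leave alone: roll of tape lying flat, 103 mm across, 25 high. Origin at the centre of its underside.
Mind the look-alikes: they are no part of the job. Several things have the shape of the cap; the one meant has the colours described above.

How it is judged:
By the outcome, as a careful person would: the job done as asked, in the order asked, and still so for the second after the job is handed in, while the arm keeps its last pose, push and grip.
It also fails if it takes over 54 s, if anything falls off the work surface, if the arm or the gripper's body presses on something with over 40 N, if the wrist force passes 120 N, or if a joint passes its speed limit or range.

ROBOT

A 6-joint arm with a two-finger parallel gripper is mounted at the origin on a cart in front of the work surface, level with it; the furniture and walls round the work are solid. World frame = base frame: x ahead of the robot, y to its left, z up, the work surface at z = 0. Lengths are in m, angles in rad, forces in N, time in s.
With the tool pointing down it reaches from about 0.425 to 0.925 m from the base axis. Payload 12.5 kg.
Tool frame: the origin (TCP) lies midway between the tips of the shut fingers; the grasp point (between the pads) lies manip.grip_point_offset behind it (manip.grip_point_offset is the distance from the TCP to the grasp point, in m); z points along the fingers, y is the direction in which the jaws open and shut (so a half turn about z gives the same grasp; the last joint's range is limited). The gripper opens to 85 mm and grips with 20 to 120 N. Pads are 22 mm wide; open, the fingers measure 114 mm over their backs; the gripper's body (76 mm by 85 mm) begins 54 mm behind the grasp point. The pads swing forward as they close: fully open they stand 13 mm farther back than shut.
Start: joints at [1.036, 0.491, 1.559, -0, 1.092, -0.106], TCP at [0.26, 0.568, 0.231] pointing down, gripper open.
Joint ranges: [-3.1, 3.1], [-0.84, 2.19], [0.05, 2.79], [-1.13, 4.28], [0.06, 2.93], [-2.69, 2.69]. Speed limits (rad/s): [2.22, 2.22, 2.79, 3.14, 3.14, 3.14].

INTERFACE

Orientations are given as [roll, pitch, yaw] about the fixed x, y, z axes, in that order (R = Rz(yaw) Ry(pitch) Rx(roll)).
In Python, from rig import manip gives the robot as it stands.
- The arm moves only by the shell command python3 -m jog 'ROWS' [FORCE]. ROWS is JSON, a list that holds one entry, the list of rows, each a list of 7 numbers: the shift along the tool's x, y, z in units of 0.3 m (1.0 is 0.3 m), then the turn, a rotation vector about the tool's x, y, z in units of 90 degrees (1.0 is 90 degrees), then the opening, from 0 (shut) to 1 (fully open). In form: [[[tx, ty, tz, rx, ry, rz, hand], ...]]. A call has 1 to 20 rows; each row is the pose to reach, as a shift and turn from the pose commanded when the call began, along the tool's axes at that moment; what a row does not reach only later rows make up. A row lasts 1/10 s, in which the tool goes at most 50 mm and 8.59 degrees, less where a joint would pass 70% of its speed; a pose out of reach is approached as far as the arm can. A call with a number of a shift or a turn outside -1 to 1 is refused whole. A call with a gripper value outside its range is refused whole. The fingers move at their own pace and stop on an object; FORCE is the grip in N (left out, the last holds). Time passes only in rows, so rows that repeat a pose let the fingers close. It gives the time, the measured TCP pose, the force and the opening at its end, in the units of the state.
- manip.observe(): the state, without advancing time (a new reading comes with each control period).
- manip.grab_frame(name): name is "side" or "top"; returns (picture, depth): 400x640x3 uint8, red, green, blue; 400x640 float32, m along the optical axis (not along the pixel's ray), 0 where there is no reading.
- manip.get_calibration(name): a dict with "intrinsics" (3x3 intrinsics, pixels), "dist" ([k1, k2, p1, p2, k3] as OpenCV has them; the pictures are not rectified), "R" (3x3) and "t" (3): a world point X has camera coordinates R X + t. Camera axes: x right, y down, z forward; pixel columns grow to the right and rows downward; lengths in m; the calibration is good to about 2 mm. A picture is of the moment at which its call begins. get_calibration takes no time and is no camera call.
- manip.close_job(): hands the job in, once; it reports no verdict.
Trained networks look in the newest picture that a camera, given by its name, has taken for a name from the list of things; names that differ only in an ending like _2 or _b are one class to them, and where a whole thing is asked for, a point or a joint stands for the part that bears it (a point fixed in the world has none). Each returns a list of dicts, best first, with "confidence" (0 to 1); they miss things now and then, are a little off and sometimes report something else, mostly with a low value. They report only what shows in the picture. A call takes as long as a camera call. They do not tell look-alikes from the thing itself.
- manip.recognise(name, camera): "position" ([x, y, z] in m, in world coordinates, good to about 4 mm: the middle of the surface that is visible of it).
- manip.regions_of(name, camera): "pixels" (400x640 bool, what is visible of it).
The state is a dict: "t": time; "qpos": joint angles; "joint_vel": joint speeds; "joint_torque": joint torques, N m; "eef_pos": TCP position; "tool_rot": TCP orientation; "wrist_force": force on the tool from outside, world axes, zero at the start; "ft_torque": the same for the moment, N m; "gripper_width": finger opening in m.
Only numpy, scipy, OpenCV 4.12 (cv2) and the standard library are available. Lean on these libraries where they do the work, as an engineer would, in place of code of your own. Each camera call takes 0.05 s, during which the arm holds its last target. There are 200 camera calls.

## Working session

There is one attempt and no reset: what is moved stays moved. The work goes in short steps, Python scripts to look and compute and a shell command to move; the robot and the scene stay as the last step left them, time stands still between calls to the robot, and variables do not carry over. Pictures are saved under pics/ and viewed, about 8 in all and at most 12, crops included, and the job is handed in when it is done.

```bash
mkdir -p pics; ls
python3 - <<'E'
from rig import manip
import cv2,numpy as np
print(manip.observe(), manip.grip_point_offset)
for c in("top","side"):
    im,d=manip.grab_frame(c); cv2.imwrite(f"pics/{c}0.png",im[:,:,::-1]); np.save(f"pics/{c}0.npy",d)
    for n in ["tablet_bottle","cap","catch_pan","sweeper","tablet1"]:
        for r in manip.recognise(n,c): print(c,n,np.round(r["position"],3),round(r["confidence"],2))
    k=manip.get_calibration(c);print(np.round(k["R"],3).tolist(),k["t"],k["intrinsics"],k["dist"])
E
```

```text
pics
{'t': 0.0, 'qpos': array([ 1.03640539e+00,  4.91568006e-01,  1.55945146e+00,  1.84924751e-05,
        1.09167999e+00, -1.05562042e-01]), 'joint_vel': array([-0.00136592, -0.00056236,  0.00027436, -0.00059714,  0.00075052,
        0.00014657]), 'joint_torque': array([ 1.39358843e-03, -6.18434715e+01, -2.61590445e+01, -6.49519666e-05,
        4.08364795e-03, -3.17006743e-05]), 'eef_pos': array([0.25971965, 0.56823839, 0.23072179]), 'tool_rot': array([-3.14049374e+00, -1.32929211e-04,  2.71275515e+00]), 'wrist_force': array([-0.13253261,  0.55763231, -0.10752337]), 'ft_torque': array([-0.02264123, -0.01338108,  0.01811518]), 'gripper_width': 0.08520844718911606} 0.0187
top tablet_bottle [ 0.46  -0.26   0.057] 0.67
top cap [ 0.477 -0.279  0.144] 0.69
top cap [ 0.602 -0.528  0.029] 0.69
top catch_pan [0.542 0.362 0.001] 0.6
top sweeper [ 0.533 -0.004  0.065] 0.54
top tablet1 [ 0.674 -0.416  0.06 ] 0.57
top tablet1 [0.608 0.16  0.02 ] 0.37
[[0.017, -1.0, -0.002], [-0.992, -0.017, -0.125], [0.125, 0.004, -0.992]] [-0.1299375   0.52670121  1.59574095] [[467.53163595   0.         325.70010126]
 [  0.         467.53163595 206.76525853]
 [  0.           0.           1.        ]] [0.0219834 0.        0.        0.        0.       ]
side tablet_bottle [ 0.479 -0.246  0.05 ] 0.87
side cap [ 0.48  -0.257  0.14 ] 0.7
side cap [ 0.606 -0.511  0.026] 0.68
side cap [ 0.528 -0.132  0.028] 0.55
side catch_pan [0.534 0.318 0.001] 0.66
side catch_pan [ 0.478 -0.245  0.055] 0.62
side sweeper [0.532 0.004 0.035] 0.62
side sweeper [ 0.672 -0.005  0.117] 0.38
side tablet1 [0.604 0.169 0.013] 0.65
side tablet1 [0.537 0.214 0.012] 0.49
[[-1.0, 0.022, -0.015], [0.022, 0.386, -0.922], [-0.014, -0.922, -0.386]] [0.54692315 0.14231408 1.07013614] [[393.682677     0.         317.99938782]
 [  0.         393.682677   206.96647772]
 [  0.           0.           1.        ]] [-0.08528081  0.          0.          0.          0.        ]
```

View pics/top0.png

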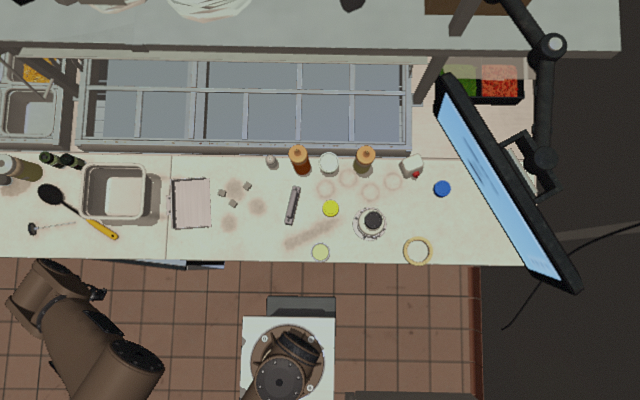

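View pics/side0.png

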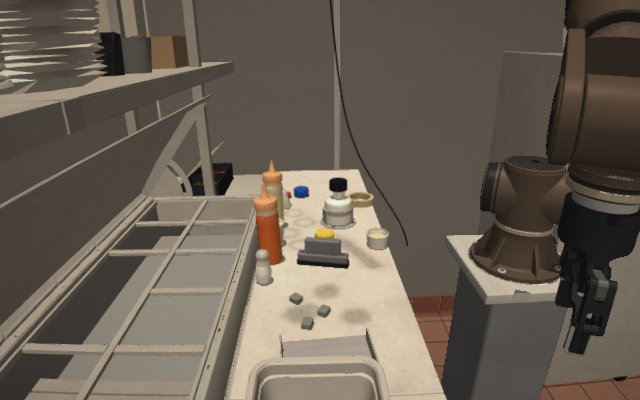

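The real cap is the black one at top (373,222), side (338,185), on the bottle. The yellow (330,208) and blue (442,188) ones are look-alikes. Next I measure with the point clouds and make one enlarged, rectified crop.

```bash
cat > h.py <<'E'
import numpy as np,cv2
from rig import manip
def cloud(c,d):
    k=manip.get_calibration(c);K=k["intrinsics"];v,u=np.mgrid[:400,:640]
    p=cv2.undistortPoints(np.stack([u,v],-1).reshape(-1,1,2).astype(float),np.array(K),np.array(k["dist"])).reshape(400,640,2)
    X=np.dstack([p[...,0]*d,p[...,1]*d,d]); W=(X-np.array(k["t"]))@np.array(k["R"]); W[d==0]=np.nan
    return W
def box(W,x,y,z):
    return (W[...,0]>x[0])&(W[...,0]<x[1])&(W[...,1]>y[0])&(W[...,1]<y[1])&(W[...,2]>z[0])&(W[...,2]<z[1])
def rect(P):
    (c,s,a)=cv2.minAreaRect((P[:,:2]*1000).astype(np.float32)); return np.round(c,1),np.round(s,1),round(a,1)
E
python3 - <<'E'
from h import *
for c in("top","side"):
    W=cloud(c,np.load(f"pics/{c}0.npy"))
    print(c,"table z",np.nanmedian(W[box(W,(.45,.6),(-.2,.4),(-.02,.01))][:,2]))
    for n,b in dict(ridge=((.45,.62),(-.09,.09),(.066,.09)),sweeper=((.45,.62),(-.06,.06),(.015,.09)),captop=((.4,.56),(-.35,-.18),(.135,.16)),panwalls=((.4,.66),(.24,.46),(.012,.045))).items():
        P=W[box(W,*b)]; print(n,len(P),*(rect(P) if len(P)>3 else ()),np.round(np.median(P,0),3))
    m=box(W,(.42,.68),(.08,.27),(.007,.025)).astype(np.uint8)
    n,L,s,_=cv2.connectedComponentsWithStats(m,connectivity=8)
    for i in range(1,n):
        P=W[L==i]
        if len(P)>6: print("tab",len(P),rect(P),np.round(P.mean(0),3),s[i][:4])
    P=W[box(W,(.4,.66),(.24,.46),(.012,.045))]
    print(np.round(P[::max(1,len(P)//40)]*1000).astype(int).tolist())
im=cv2.imread("pics/top0.png");a=cv2.resize(im[140:260,150:280],None,fx=4,fy=4,interpolation=cv2.INTER_CUBIC)
b=cv2.resize(im[180:260,300:390],None,fx=3,fy=3,interpolation=cv2.INTER_CUBIC)
o=np.zeros((480,800,3),np.uint8);o[:,:520]=a;o[:240,530:800]=b;cv2.imwrite("pics/crop1.png",o)
E
```

```text
top table z -0.001492820397661291
ridge 163 [535.9  -2.1] [20.7 94.6] 78.1 [ 0.537 -0.003  0.074]
sweeper 327 [535.7  -2.2] [ 28.5 137.9] 78.4 [ 0.531 -0.005  0.066]
captop 254 [ 476.3 -273.7] [56.  54.8] 0.3 [ 0.477 -0.275  0.145]
panwalls 293 [540.5 336. ] [177.5 192.3] 4.9 [0.55  0.41  0.026]
tab 42 (array([602.9, 161.2]), array([21. , 24.9]), 48.7) [0.603 0.161 0.013] [243 182   8   8]
tab 42 (array([577. , 248.5]), array([22.9, 21.9]), 78.8) [0.577 0.248 0.013] [218 189   8   8]
tab 42 (array([540.1, 209.3]), array([25.1, 22.5]), 46.9) [0.54  0.209 0.013] [228 199   9   9]
[[628, 350, 21], [629, 325, 20], [623, 393, 27], [621, 365, 39], [625, 345, 23], [627, 324, 12], [620, 415, 23], [621, 393, 18], [610, 425, 36], [604, 422, 32], [596, 425, 33], [595, 418, 21], [586, 417, 33], [589, 251, 12], [576, 421, 31], [581, 243, 14], [578, 250, 14], [574, 246, 14], [570, 253, 14], [566, 248, 20], [553, 421, 37], [547, 418, 35], [542, 416, 18], [530, 418, 32], [523, 418, 31], [514, 410, 42], [508, 416, 33], [501, 415, 37], [500, 412, 12], [492, 410, 28], [484, 411, 34], [479, 409, 17], [4
[... 852 characters left out ...]
8, 240, 14], [569, 244, 14], [576, 248, 15], [584, 249, 13], [571, 250, 14], [582, 255, 15], [571, 253, 13], [582, 255, 13], [582, 259, 14], [571, 260, 14], [578, 262, 13], [457, 296, 27], [456, 302, 26], [457, 299, 19], [455, 313, 28], [453, 313, 26], [628, 314, 28], [628, 315, 26], [628, 318, 26], [453, 326, 27], [453, 327, 25], [455, 325, 21], [456, 319, 14], [625, 330, 27], [627, 332, 26], [451, 340, 27], [453, 340, 25], [453, 339, 21], [454, 334, 14], [624, 343, 26], [624, 345, 25], [626, 347, 25], [450, 356, 26], [450, 356, 24], [451, 361, 27], [452, 356, 20], [451, 356, 17], [623, 361, 26], [625, 365, 27], [449, 373, 28], [449, 376, 28], [447, 375, 25], [450, 372, 17], [447, 385, 28]]
```

View pics/crop1.png

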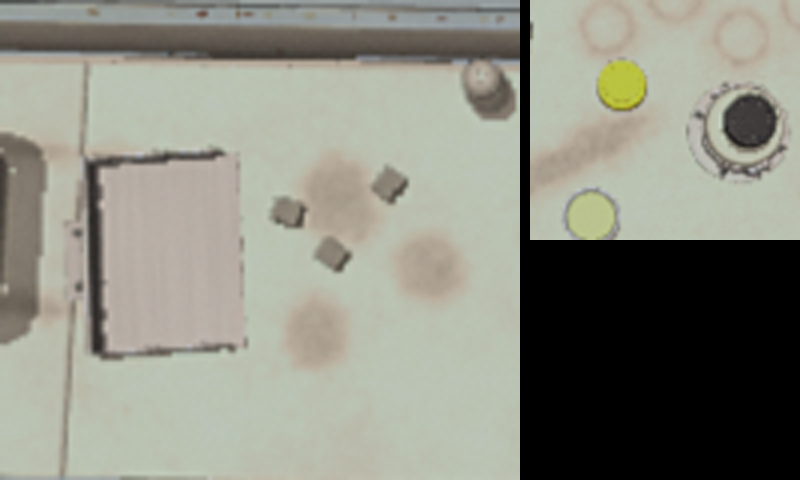

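```bash
cat >> h.py <<'E'
from scipy.spatial.transform import Rotation as Ro
def delta(p,jaw,o=None):
    "row numbers (units) to bring TCP to p pointing down, jaw axis at angle jaw (deg, world)"
    o=o or manip.observe(); R0=Ro.from_euler("xyz",o["tool_rot"])
    R1=Ro.from_euler("xyz",[np.pi,0,np.radians(jaw+90)])
    r=(R0.inv()*R1).as_rotvec()/(np.pi/2); t=R0.inv().apply(np.array(p)-o["eef_pos"])/.3
    print(np.round(np.r_[t,r],3).tolist())
def st():
    o=manip.observe(); print({k:np.round(v,4).tolist() for k,v in o.items() if k in("t","eef_pos","tool_rot","wrist_force","gripper_width","qpos")})
E
python3 -c "
from h import *
delta([.4,.28,.22],78.4);delta([.535,-.001,.12],78.4)"
```

```text
[-0.825, -0.68, 0.038, 0.0, 0.0, -0.144]
[-1.623, -1.345, 0.371, 0.0, 0.0, -0.144]
```

```bash
python3 -m jog '[[[-0.82,-0.68,0.04,0,0,-0.144,1],[-0.82,-0.68,0.04,0,0,-0.144,1],[-0.82,-0.68,0.04,0,0,-0.144,1],[-0.82,-0.68,0.04,0,0,-0.144,1],[-0.82,-0.68,0.04,0,0,-0.144,1],[-0.82,-0.68,0.04,0,0,-0.144,1],[-0.82,-0.68,0.04,0,0,-0.144,1],[-0.82,-0.68,0.04,0,0,-0.144,1]]]'
python3 -c "
from h import *
st();delta([.535,-.001,.12],78.4);delta([.535,-.001,.041],78.4)
im,d=manip.grab_frame('top')
for n in ('shaker','sauce_a','deli_cup','ramekin','timer','tape_roll'):
  for r in manip.recognise(n,'top'): print(n,np.round(r['position'],3),round(r['confidence'],2))"
```

```text
t: 1.4
eef_pos: [0.3998, 0.2786, 0.2195]
tool_rot: [3.141, 0.0, 2.936]
wrist_force: [0.4, 1.4, 0.1]
gripper_width: 0.0854
{'t': 1.4, 'qpos': [0.473, 0.3108, 1.9023, -0.0002, 0.9282, -0.8916], 'eef_pos': [0.3998, 0.2786, 0.2195], 'tool_rot': [3.1415, 0.0003, 2.9355], 'wrist_force': [0.4477, 1.3656, 0.1417], 'gripper_width': 0.0854}
[-0.632, -0.82, 0.332, 0.0, 0.0, -0.002]
[-0.632, -0.82, 0.595, 0.0, 0.0, -0.002]
shaker [0.681 0.076 0.081] 0.72
sauce_a [ 0.662 -0.034  0.185] 0.73
sauce_a [ 0.674 -0.244  0.184] 0.67
deli_cup [ 0.682 -0.127  0.065] 0.63
ramekin [ 0.374 -0.11   0.028] 0.74
timer [ 0.675 -0.417  0.063] 0.8
timer [ 0.559  0.35  -0.001] 0.56
tape_roll [ 0.388 -0.445  0.028] 0.89
```

```bash
python3 -m jog '[[[-0.632,-0.82,0.30,0,0,0,1],[-0.632,-0.82,0.30,0,0,0,1],[-0.632,-0.82,0.30,0,0,0,1],[-0.632,-0.82,0.30,0,0,0,1],[-0.632,-0.82,0.30,0,0,0,1],[-0.632,-0.82,0.30,0,0,0,1],[-0.632,-0.82,0.30,0,0,0,1],[-0.632,-0.82,0.30,0,0,0,1],[-0.632,-0.82,0.42,0,0,0,1],[-0.632,-0.82,0.50,0,0,0,1],[-0.632,-0.82,0.595,0,0,0,1],[-0.632,-0.82,0.595,0,0,0,1],[-0.632,-0.82,0.595,0,0,0,0],[-0.632,-0.82,0.595,0,0,0,0],[-0.632,-0.82,0.595,0,0,0,0],[-0.632,-0.82,0.595,0,0,0,0],[-0.632,-0.82,0.595,0,0,0,0],[-0.632,-0.82,0.595,0,0,0,0]]]' 60
python3 -c "
from h import *
st()"
```

```text
t: 3.55
eef_pos: [0.5353, 0.0016, 0.0416]
tool_rot: [3.141, 0.001, 2.939]
wrist_force: [-1.7, 2.1, 7.0]
gripper_width: 0.0191
{'t': 3.55, 'qpos': [-0.1205, 0.6379, 1.9446, 0.0004, 0.5578, -1.489], 'eef_pos': [0.5353, 0.0016, 0.0416], 'tool_rot': [3.1412, 0.0013, 2.9389], 'wrist_force': [-1.72, 2.1263, 7.0109], 'gripper_width': 0.0191}
```

```bash
python3 -c "
from h import *
delta([.535,.002,.075],78.4);delta([.564,.113,.075],94.9);delta([.564,.113,.043],94.9);
e=np.array([.544,.290])+5*np.array([.996,.085])/1000+.038*np.array([-.085,.996]);print(e);delta([*e,.043],94.9)"
```

```text
[0.001, 0.001, -0.111, 0.0, 0.001, -0.0]
[-0.019, 0.383, -0.111, 0.0, 0.001, -0.183]
[-0.019, 0.383, -0.004, 0.0, 0.001, -0.183]
[0.54575  0.328273]
[0.185, 1.074, -0.004, 0.0, 0.001, -0.183]
```

```bash
python3 -m jog '[[[0,0,-0.11,0,0,0,0],[0,0,-0.11,0,0,0,0],[-0.019,0.383,-0.11,0,0,-0.183,0],[-0.019,0.383,-0.11,0,0,-0.183,0],[-0.019,0.383,-0.11,0,0,-0.183,0],[-0.019,0.383,-0.11,0,0,-0.183,0],[-0.019,0.383,-0.06,0,0,-0.183,0],[-0.019,0.383,-0.004,0,0,-0.183,0],[-0.019,0.383,-0.004,0,0,-0.183,0]]]'
python3 -c "
from h import *
st();delta([.5458,.328,.043],94.9)
im,d=manip.grab_frame('side');cv2.imwrite('pics/side1.png',cv2.resize(im[200:400,180:440],None,fx=3,fy=3)[:,:,::-1])
W=cloud('side',d);P=W[box(W,(.48,.65),(.05,.2),(.02,.033))];print(len(P),rect(P))"
```

```text
t: 4.45
eef_pos: [0.5631, 0.1119, 0.041]
tool_rot: [3.141, -0.001, -3.059]
wrist_force: [0.3, -0.1, -1.8]
gripper_width: 0.0193
{'t': 4.45, 'qpos': [0.081, 0.6737, 1.8456, 0.0002, 0.6234, -1.5728], 'eef_pos': [0.5631, 0.1119, 0.041], 'tool_rot': [3.1415, -0.0012, -3.0587], 'wrist_force': [0.3021, -0.1188, -1.8427], 'gripper_width': 0.0193}
[-0.002, 0.723, -0.007, 0.0, -0.001, -0.002]
274 (array([563.5, 115.6]), array([133.6,  32.9]), 6.6)
```

View pics/side1.png

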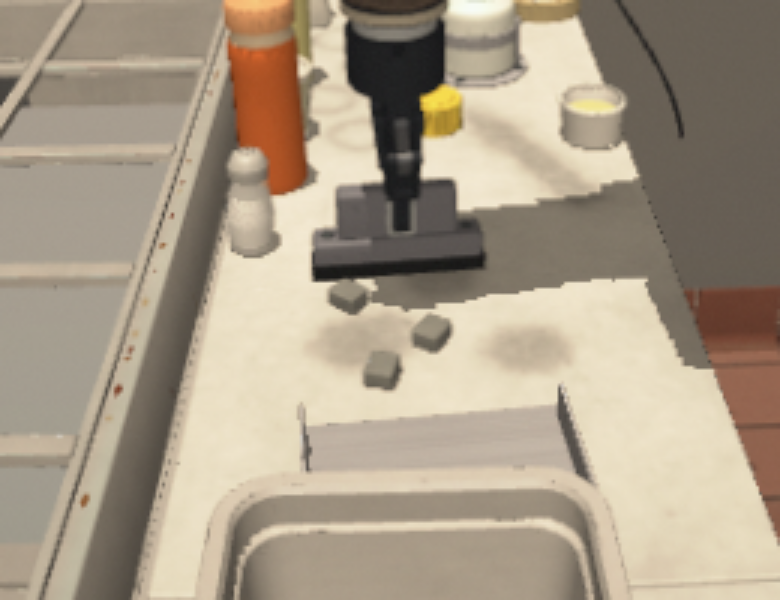

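The sweeper at crop (398,250) stands square behind all three tablets (348,297), (431,333) and (382,370), with the pan mouth ahead of them. Sweeping now.

```bash
python3 -m jog '[[[0,0.05,-0.006,0,0,0,0],[0,0.1,-0.006,0,0,0,0],[0,0.15,-0.006,0,0,0,0],[0,0.2,-0.006,0,0,0,0],[0,0.25,-0.006,0,0,0,0],[0,0.3,-0.006,0,0,0,0],[0,0.35,-0.006,0,0,0,0],[0,0.4,-0.006,0,0,0,0],[0,0.45,-0.006,0,0,0,0],[0,0.5,-0.006,0,0,0,0],[0,0.55,-0.006,0,0,0,0],[0,0.6,-0.006,0,0,0,0],[0,0.64,-0.006,0,0,0,0],[0,0.68,-0.006,0,0,0,0],[0,0.70,-0.006,0,0,0,0],[0,0.72,-0.006,0,0,0,0],[0,0.72,-0.006,0,0,0,0]]]'
python3 -m jog '[[[0,-0.05,-0.003,0,0,0,0],[0,-0.15,-0.003,0,0,0,0],[0,-0.25,-0.003,0,0,0,0],[0,-0.38,-0.003,0,0,0,0],[0,-0.5,-0.003,0,0,0,0],[0,-0.6,-0.003,0,0,0,0],[0,-0.6,-0.003,0,0,0,0]]]'
python3 -c "
from h import *
st()
im,d=manip.grab_frame('top');W=cloud('top',d);i2,d2=manip.grab_frame('side')
m=box(W,(.45,.64),(.26,.41),(.007,.03)).astype(np.uint8);n,L,s,_=cv2.connectedComponentsWithStats(m,connectivity=8)
for i in range(1,n):
  if s[i][4]>6: print(s[i],np.round(W[L==i].mean(0),3))
o=np.zeros((560,800,3),np.uint8);o[:480,:400]=cv2.resize(im[130:250,160:260],None,fx=4,fy=4);o[:400,400:]=cv2.resize(i2[200:400,220:420],None,fx=2,fy=2)
cv2.imwrite('pics/sw.png',o[:,:,::-1])"
```

```text
t: 6.2
eef_pos: [0.5453, 0.3287, 0.0438]
tool_rot: [3.141, 0.0, -3.056]
wrist_force: [-0.4, -0.3, -2.4]
gripper_width: 0.0192
t: 6.9
eef_pos: [0.5608, 0.1445, 0.0449]
tool_rot: [-3.141, -0.0, -3.061]
wrist_force: [0.1, -0.1, -2.1]
gripper_width: 0.0189
{'t': 6.9, 'qpos': [0.1383, 0.6721, 1.8316, -0.0004, 0.6383, -1.5127], 'eef_pos': [0.5608, 0.1445, 0.0449], 'tool_rot': [-3.1413, -0.0003, -3.0611], 'wrist_force': [0.0518, -0.0858, -2.0948], 'gripper_width': 0.0189}
[176 177  30   4  58] [0.624 0.359 0.019]
[188 188   7   8  39] [0.577 0.355 0.013]
[189 197   7   7  41] [0.548 0.353 0.014]
[188 205   8   8  44] [0.517 0.352 0.014]
[173 218   2   6  10] [0.474 0.409 0.022]
```

View pics/sw.png

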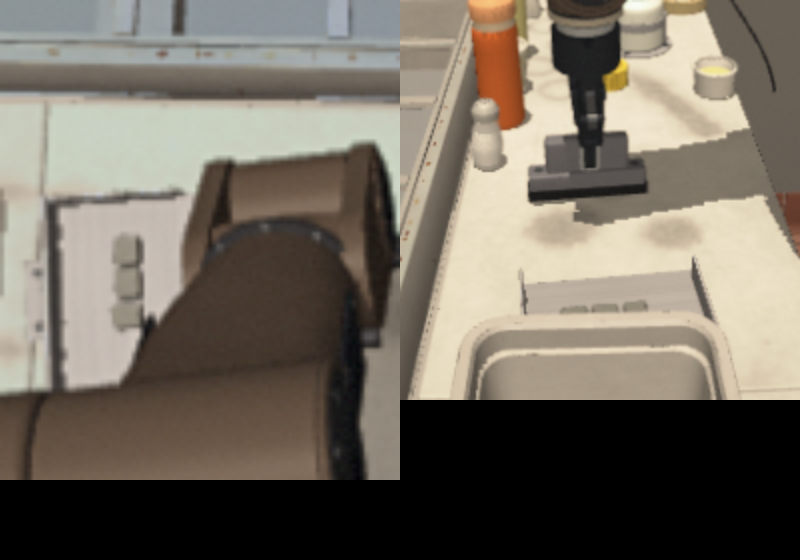

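All three tablets lie in the pan (crop (127,248), (130,282), (127,315)), and the sweeper is clear of the pan. I set it down and let go.

```bash
python3 -m jog '[[[0,0,0.011,0,0,0,0],[0,0,0.011,0,0,0,0],[0,0,0.011,0,0,0,0.5],[0,0,0.011,0,0,0,0.7],[0,0,0.011,0,0,0,0.8],[0,0,-0.02,0,0,0,1],[0,0,-0.1,0,0,0,1],[0,0,-0.25,0,0,0,1],[0,0,-0.4,0,0,0,1],[0,0,-0.55,0,0,0,1],[0,0,-0.55,0,0,0,1]]]'
python3 -c "
from h import *
st();delta([.52,-.06,.21],60);delta([.477,-.273,.19],30)"
```

```text
t: 8.1
eef_pos: [0.5625, 0.1492, 0.2164]
tool_rot: [3.141, 0.01, -3.057]
wrist_force: [0.6, 0.2, 0.0]
gripper_width: 0.0855
{'t': 8.1, 'qpos': [0.1458, 0.4417, 1.6914, 0.0001, 0.9981, -1.5102], 'eef_pos': [0.5625, 0.1492, 0.2164], 'tool_rot': [3.1409, 0.0103, -3.0565], 'wrist_force': [0.5531, 0.1623, 0.0176], 'gripper_width': 0.0855}
[0.201, -0.683, 0.019, 0.002, 0.006, 0.387]
[0.405, -1.378, 0.083, 0.004, 0.006, 0.721]
```

```bash
python3 -m jog '[[[0.2,-0.68,0.02,0,0,0.387,1],[0.2,-0.68,0.02,0,0,0.387,1],[0.2,-0.68,0.02,0,0,0.387,1],[0.2,-0.68,0.02,0,0,0.387,1],[0.2,-0.68,0.02,0,0,0.387,1],[0.2,-0.68,0.02,0,0,0.387,1]]]'
python3 -c "
from h import *
st();delta([.477,-.273,.19],30)
im,d=manip.grab_frame('top');W=cloud('top',d)
P=W[box(W,(.4,.56),(-.35,-.18),(.135,.16))];print(len(P),rect(P),P.mean(0))
P=W[box(W,(.5,.62),(.08,.22),(.066,.09))];print('ridge',len(P),rect(P) if len(P)>3 else '',P[:,2].mean())
im,d=manip.grab_frame('side');W=cloud('side',d)
P=W[box(W,(.4,.56),(-.35,-.18),(.138,.16))];print(len(P),rect(P),P.mean(0))
P=W[box(W,(.48,.64),(.06,.24),(.066,.09))];print('ridge',len(P),rect(P),P[:,2].mean())"
```

```text
t: 8.7
eef_pos: [0.5177, -0.0611, 0.2038]
tool_rot: [3.142, -0.0, 2.617]
wrist_force: [-0.0, 1.0, -0.9]
gripper_width: 0.0854
{'t': 8.7, 'qpos': [-0.2443, 0.3774, 1.844, 0.0001, 0.9202, -1.29], 'eef_pos': [0.5177, -0.0611, 0.2038], 'tool_rot': [3.1415, -0.0, 2.6165], 'wrist_force': [-0.048, 0.9597, -0.87], 'gripper_width': 0.0854}
[-0.237, -0.679, 0.046, 0.0, -0.0, 0.332]
253 (array([ 476.1, -273.8]), array([55.8, 55.1]), 0.2) [ 0.47651338 -0.27452134  0.14502033]
ridge 164 (array([561.5, 151. ]), array([93.3, 20.6]), 5.7) 0.07476057286503462
122 (array([ 478.9, -274.5]), array([54.3, 58.2]), 18.4) [ 0.47737594 -0.26760951  0.1452743 ]
ridge 312 (array([560.3, 152. ]), array([92.6, 24.9]), 3.2) 0.07338196163424368
```

```bash
python3 -m jog '[[[-0.237,-0.68,0.03,0,0,0.332,1],[-0.237,-0.68,0.03,0,0,0.332,1],[-0.237,-0.68,0.03,0,0,0.332,1],[-0.237,-0.68,0.03,0,0,0.332,1],[-0.237,-0.68,0.03,0,0,0.332,1],[-0.237,-0.68,0.03,0,0,0.332,1]]]'
python3 -c "
from h import *
st();delta([.477,-.273,.106],30)"
```

```text
t: 9.4
eef_pos: [0.4781, -0.2724, 0.1943]
tool_rot: [3.142, -0.0, 2.097]
wrist_force: [0.4, 0.9, 0.3]
gripper_width: 0.0856
{'t': 9.4, 'qpos': [-0.638, 0.4278, 1.7865, 0.0002, 0.9275, -1.1647], 'eef_pos': [0.4781, -0.2724, 0.1943], 'tool_rot': [3.1416, -0.0003, 2.0974], 'wrist_force': [0.4303, 0.9296, 0.2674], 'gripper_width': 0.0856}
[0.0, -0.004, 0.294, 0.0, -0.0, 0.002]
```

```bash
python3 -m jog '[[[0,-0.003,0.08,0,0,0,1],[0,-0.003,0.16,0,0,0,1],[0,-0.003,0.24,0,0,0,1],[0,-0.003,0.294,0,0,0,1],[0,-0.003,0.294,0,0,0,1],[0,-0.003,0.294,0,0,0,0],[0,-0.003,0.294,0,0,0,0],[0,-0.003,0.294,0,0,0,0],[0,-0.003,0.294,0,0,0,0],[0,-0.003,0.294,0,0,0,0],[0,-0.003,0.294,0,0,0,0]]]' 70
python3 -c "
from h import *
st()
im,d=manip.grab_frame('side');cv2.imwrite('pics/grip.png',cv2.resize(im[140:240,280:400],None,fx=5,fy=5)[:,:,::-1])"
```

```text
t: 10.5
eef_pos: [0.4765, -0.2723, 0.1078]
tool_rot: [-3.141, 0.001, 2.098]
wrist_force: [-8.0, -2.8, 5.8]
gripper_width: 0.0571
{'t': 10.5, 'qpos': [-0.6391, 0.5442, 1.8702, -0.0014, 0.727, -1.1653], 'eef_pos': [0.4765, -0.2723, 0.1078], 'tool_rot': [-3.1408, 0.0006, 2.098], 'wrist_force': [-7.97, -2.7908, 5.7644], 'gripper_width': 0.0571}
```

View pics/grip.png

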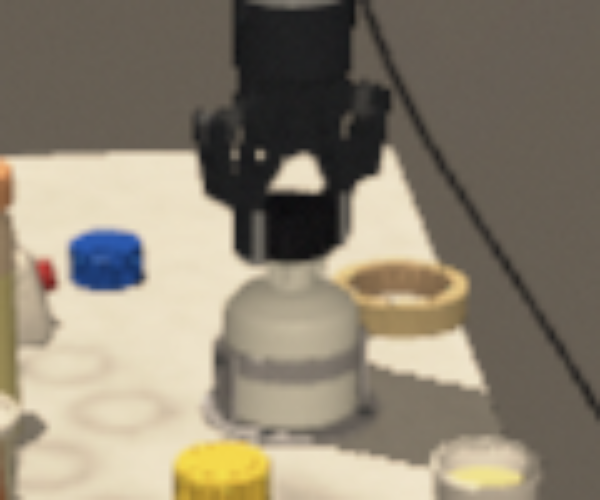

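```bash
python3 -m jog '[[[0,-0.006,0.005,0,0,0,0],[0,-0.006,0.01,0,0,0,0],[0,-0.006,0.015,0,0,0,0],[0,-0.006,0.02,0,0,0,0],[0,-0.006,0.02,0,0,0,0],[0,-0.006,0.02,0,0,0,0]]]' 90
python3 -c "
from h import *
st()"
```

```text
t: 11.15
eef_pos: [0.4759, -0.273, 0.1023]
tool_rot: [3.141, 0.002, 2.098]
wrist_force: [-2.4, 1.8, 9.1]
gripper_width: 0.0564
{'t': 11.15, 'qpos': [-0.6413, 0.5519, 1.8759, 0.0001, 0.7118, -1.1683], 'eef_pos': [0.4759, -0.273, 0.1023], 'tool_rot': [3.1408, 0.0018, 2.0978], 'wrist_force': [-2.4031, 1.816, 9.0625], 'gripper_width': 0.0564}
```

```bash
python3 -m jog '[[[0,0,0.004,0,0,0,0],[0,0,0.004,0,0,-0.07,0],[0,0,0.004,0,0,-0.14,0],[0,0,0.004,0,0,-0.21,0],[0,0,0.004,0,0,-0.28,0],[0,0,0.004,0,0,-0.35,0],[0,0,0.004,0,0,-0.42,0],[0,0,0.004,0,0,-0.49,0],[0,0,0.004,0,0,-0.55,0],[0,0,0.004,0,0,-0.60,0],[0,0,0.004,0,0,-0.60,0],[0,0,0.004,0,0,-0.60,0]]]'
python3 -c "
from h import *
st();print(manip.observe()['ft_torque'])"
```

```text
t: 12.35
eef_pos: [0.4738, -0.275, 0.1012]
tool_rot: [-3.139, -0.001, 3.04]
wrist_force: [-21.4, -16.5, 12.1]
gripper_width: 0.0564
{'t': 12.35, 'qpos': [-0.645, 0.5532, 1.8776, -0.0048, 0.7103, -2.1105], 'eef_pos': [0.4738, -0.275, 0.1012], 'tool_rot': [-3.1387, -0.0013, 3.04], 'wrist_force': [-21.4316, -16.5176, 12.1314], 'gripper_width': 0.0564}
[-2.68260242  3.25711121 -0.25865057]
```

```bash
python3 -m jog '[[[0.004,-0.004,0,0,0,0,0],[0.008,-0.008,0,0,0,0,0],[0.008,-0.008,0,0,0,0,0],[0.008,-0.008,0,0,0,0,0]]]'
python3 -c "
from h import *
st();print(manip.observe()['ft_torque'])"
```

```text
t: 12.75
eef_pos: [0.4736, -0.2756, 0.1014]
tool_rot: [-3.14, 0.003, 3.04]
wrist_force: [-3.1, 0.1, 11.3]
gripper_width: 0.0567
{'t': 12.75, 'qpos': [-0.6476, 0.5521, 1.8792, 0.0, 0.707, -2.1167], 'eef_pos': [0.4736, -0.2756, 0.1014], 'tool_rot': [-3.1399, 0.0028, 3.0399], 'wrist_force': [-3.0613, 0.0749, 11.3375], 'gripper_width': 0.0567}
[-0.03397571  0.42592653 -0.04455571]
```

```bash
python3 -m jog '[[[0.008,-0.008,-0.012,0,0,0,0],[0.008,-0.008,-0.024,0,0,0,0],[0.008,-0.008,-0.036,0,0,0,0],[0.008,-0.008,-0.05,0,0,0,0]]]'
python3 -c "
from h import *
st()"
```

```text
t: 13.15
eef_pos: [0.4706, -0.2773, 0.1154]
tool_rot: [-3.141, 0.001, 3.04]
wrist_force: [0.2, -0.8, -0.0]
gripper_width: 0.0561
{'t': 13.15, 'qpos': [-0.6536, 0.5296, 1.8716, 0.0002, 0.7389, -2.1229], 'eef_pos': [0.4706, -0.2773, 0.1154], 'tool_rot': [-3.141, 0.0013, 3.04], 'wrist_force': [0.1871, -0.8175, -0.0001], 'gripper_width': 0.0561}
```

```bash
python3 -m jog '[[[-0.008,0.008,-0.02,0,0,0,0],[-0.008,0.008,-0.04,0,0,0,0],[-0.008,0.008,-0.07,0,0,0,0],[-0.008,0.008,-0.1,0,0,0,0],[-0.008,0.008,-0.13,0,0,0,0],[-0.008,0.008,-0.152,0,0,0,0],[-0.008,0.008,-0.152,0,0,0,0],[-0.008,0.008,-0.152,0,0,0,0]]]'
python3 -c "
from h import *
st()
im,d=manip.grab_frame('side');W=cloud('side',d);t,dt=manip.grab_frame('top');Wt=cloud('top',dt)
for n,z in dict(cap=(.172,.198),neck=(.10,.14),bottle=(.04,.075)).items():
  P=W[box(W,(.38,.58),(-.35,-.18),z)];x=P[:,0];print('side',n,len(P),np.round([x.min(),x.max(),(x.min()+x.max())/2,P[:,1].max(),P[:,2].min(),P[:,2].max()],4))
for z in ((.185,.21),):
  P=Wt[box(Wt,(.38,.58),(-.35,-.18),z)];print('top',len(P),rect(P),P[:,2].mean())
for n,b in dict(sw=((.48,.64),(.06,.24),(.066,.09)),tab=((.47,.61),(.31,.395),(.007,.022))).items():
  for w in (W,Wt):
    P=w[box(w,*b)];print(n,len(P),rect(P) if len(P)>3 else '')
o=np.zeros((500,800,3),np.uint8);o[:,:400]=cv2.resize(im[130:230,290:370],None,fx=5,fy=5);o[:400,400:]=cv2.resize(im[200:400,220:420],None,fx=2,fy=2)
cv2.imwrite('pics/fin.png',o[:,:,::-1])"
```

```text
t: 13.95
eef_pos: [0.4728, -0.2753, 0.1599]
tool_rot: [3.142, 0.0, 3.039]
wrist_force: [1.0, -1.0, -0.9]
gripper_width: 0.0565
{'t': 13.95, 'qpos': [-0.6481, 0.4678, 1.8299, 0.0002, 0.8438, -2.1169], 'eef_pos': [0.4728, -0.2753, 0.1599], 'tool_rot': [3.1415, 0.0001, 3.0395], 'wrist_force': [0.9872, -1.0393, -0.8619], 'gripper_width': 0.0565}
side cap 166 [ 0.4502  0.5041  0.4771 -0.2271  0.172   0.198 ]
side neck 156 [ 0.4553  0.4975  0.4764 -0.2511  0.1005  0.1396]
side bottle 317 [ 0.4271  0.5277  0.4774 -0.2244  0.0402  0.075 ]
top 0 (array([0., 0.]), array([0., 0.]), 0.0) nan
sw 310 (array([560.5, 152.7]), array([92.8, 21.4]), 5.8)
sw 164 (array([561.5, 151.2]), array([94.2, 21.2]), 6.4)
tab 166 (array([548. , 350.5]), array([15.4, 81.5]), 89.3)
tab 149 (array([536. , 355.1]), array([ 73.8, 127.2]), 87.6)<string>:8: RuntimeWarning: Mean of empty slice.
  ret = ret.dtype.type(ret / rcount)
```

View pics/fin.png

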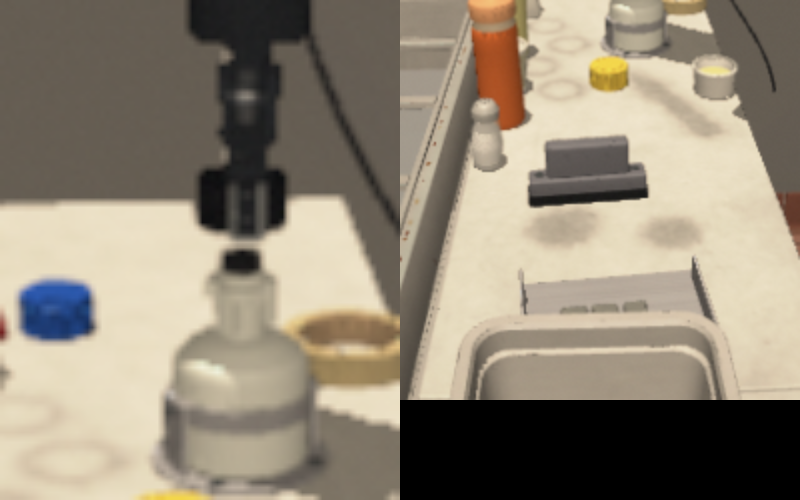

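```bash
python3 -m jog '[[[0,0.006,-0.015,0,0,0,0],[0,0.006,-0.015,0,0,0,0],[0,0.006,-0.015,0,0,0,0],[0,0.006,-0.015,0,0,0,0],[0,0.006,-0.015,0,0,0,0]]]'
python3 -c "
from h import *
st();print(np.abs(manip.observe()['joint_vel']).max());print(manip.close_job())"
```

```text
t: 14.55
eef_pos: [0.473, -0.2735, 0.1643]
tool_rot: [3.141, -0.0, 3.04]
wrist_force: [0.1, -0.3, 0.2]
gripper_width: 0.0568
{'t': 14.55, 'qpos': [-0.6452, 0.4611, 1.8271, 0.0001, 0.8534, -2.114], 'eef_pos': [0.473, -0.2735, 0.1643], 'tool_rot': [3.1415, -0.0, 3.0395], 'wrist_force': [0.1019, -0.2966, 0.1927], 'gripper_width': 0.0568}
0.002315760104988531
the job is handed in; nothing more can be done
None
```

The job is done and handed in at about 14.6 s. All three tablets were swept into the pan without the gripper touching them. The sweeper was left standing on the worktop. The black cap was pressed, turned 54° counter-clockwise and lifted off.

**Last checks:**
- **Tablets:** they sit in a row inside the pan, about 60 mm past the lip.
- **Sweeper:** it stands upright at about (0.561, 0.152) in front of the pan.
- **Cap:** it is still gripped (57 mm opening), level and still. It is centred on the bottle in x to about 1 mm by the side camera. In y that rests on the tool position, also about 1 mm. The rim is at about 0.17 m, roughly 3 cm above the open bottle and its seal.

**What did not go cleanly:**
- **Sideways force:** the cap sat slightly off-centre in the gripper, so about 27 N built up sideways during the turn. I eased it to 3 N before lifting.
- **Lift:** the first part of the lift drifted about 3 mm sideways because I typed the same sideways shift twice. No force came from it, and I took it back.
- **Top camera:** its final view of the cap gave no points (probably hidden by the arm), so the cap was checked from the side camera only.
- **Bystanders:** I did not re-measure them at the end. Those in view in the last picture looked in place.

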